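# Flush and set the iris damper of the lacquer bench's extraction inlet

### The job

Push the lever of the extraction inlet's iris ring all the way to its fully open end (the end of the scale where the scale lines are longest) to flush the duct, then push it back until its pointer stands in line with the small dark setting mark clipped on the rim of the scale. Only push the lever with the fingers, do not pinch it; leave the setting mark and the jar, sanding block and brush beside the inlet where they are, and finish clear of everything.

Things in the scene. Friction and masses are not known exactly. Their poses are not given: they have to be found in the camera images.
- hood: Extraction inlet, fixed to the table, at another place and yaw in every start: grey drum, 172 mm diameter, on a 210 x 210 x 12 mm flange. Origin: centre of the underside, on the ring's axis. Its -x axis points to the middle of the scale (roughly to the robot), z up. A duct, 82 mm high, leaves along +x. End stops of the lever: small blocks, 74 mm high.
- axis (a point): Point on the vertical turning axis of the ring, 58 mm above the table, at the level of the scale's top face. The aluminium ring, 192 mm in diameter, has its top at 74 mm. The white fan-shaped scale plate reaches out to 182 mm from the axis, below the lever; its black lines grow longer towards the open end (6 to 32 mm).
- ring (a joint): Angle of the ring with its lever: 0 closed, 1.90 rad fully open, both hard stops; grows counter-clockwise seen from above, so the lever goes from the robot's left to its right as it opens. The lever points 2.192 rad + this value from the hood's x axis. Dry friction about 0.3 N m (2 N at the fin); it stays where it is left.
- fin (a point): Centre of the black upright fin of the lever, the part to push: a plate 26 mm long radially, 14 mm thick along the arc, 50 mm high (from 72 to 122 mm above the table, this point at 97 mm), its centre 135 mm from the ring's axis; it is on a flat dark steel arm that runs out from the ring (top at 72 mm).
- pointer (a point): Tip of the pointer, the nose of the lever arm beyond the fin, 6 mm wide, 166 mm from the ring's axis, 68 mm above the table. It lies on the line from the axis through the fin's centre.
- mark: Setting mark: dark steel block clipped on the rim of the white scale, elsewhere along it in every start; 26 mm long radially, 14 mm wide along the arc, top 70 mm above the table, a thin white line along its top. Origin: middle of its inner end, underside (58 mm up), 171 mm from the ring's axis, 5 mm beyond the pointer's tip when in line; x points away from the ring's axis, y counter-clockwise.
- fin_cw: The half of the fin (7 mm thick plate) on its clockwise side seen from above; a push on this face opens the ring. Origin at the plate's centre, 3.5 mm from the fin's centre; x points away from the ring's axis, z up.
- fin_ccw: The other half of the fin, on its counter-clockwise side; a push on this face closes the ring. Origin at the plate's centre, 3.5 mm from the fin's centre.
- jar: Bystander: closed glass jar with a steel cap, 60 mm diameter, 85 mm high, standing near the closed (left) end of the scale. Origin at the centre of its underside.
- block: Bystander: wooden sanding block with a cork sole, 90 x 45 x 28 mm, lying on the table at the right side of the inlet. Origin at the centre of its underside.
- brush: Bystander: brush lying on the table to the right of the scale's open end, less than 40 mm high.

How it is judged:
By the outcome, as a careful person would: the job done as asked, in the order asked, and still so for the second after the job is handed in, with the robot touching nothing.
It also fails if it takes over 64 s, if anything falls off the work surface, if the arm or the gripper's body presses on something with over 40 N, if the wrist force passes 120 N, or if a joint passes its speed limit or range.

### The arm

A 6-joint arm with a two-finger parallel gripper is mounted at the origin on the work surface. World frame = base frame: x ahead of the robot, y to its left, z up, the work surface at z = 0. Lengths are in m, angles in rad, forces in N, time in s.
With the tool pointing down it reaches from about 0.325 to 0.75 m from the base axis. Payload 7.6 kg.
Tool frame: the origin (TCP) lies between the finger pads; the fingertips stand 22 mm ahead of it and the grasp point (between the pads) lies 3 mm ahead of it (tips_ahead is the distance from the TCP to the fingertips, in m); z points along the fingers, y is the line along which they close (so a half turn about z gives the same grasp; the last joint's range is limited). The gripper opens to 85 mm and grips with 20 to 120 N. Pads are 22 mm wide; open, the fingers measure 114 mm over their backs; the gripper's body (76 mm by 85 mm) begins 54 mm behind the grasp point. The pads swing forward as they close: fully open they stand 13 mm farther back than shut.
Start: joints at [-1.406, 0.052, 1.401, -0, 1.689, -0.07], TCP at [0.122, -0.511, 0.253] pointing down, gripper open.
Joint ranges: [-2.9, 2.9], [-0.91, 2.17], [0.12, 2.37], [-1.06, 4.2], [0.26, 2.73], [-2.93, 2.93]. Speed limits (rad/s): [2.57, 2.57, 3.01, 3.14, 3.14, 3.14].

### API

Orientations are given as a unit quaternion [w, x, y, z].
In Python, from station import * gives the robot as it stands.
- The arm moves only by the tool apply_moves, never from a script. Its argument "motion" is a list of rows, each an object of numbers: "x", "y", "z": the shift along the tool's x, y, z in mm; "turn": the turn about the tool's z in degrees. A call has 1 to 12 rows; each row shifts and turns the commanded pose from where the row before left it, along the tool's axes as they then stand; what a row does not reach is not made up. A row lasts 1/10 s, in which the tool goes at most 50 mm and 8.59 degrees, less where a joint would pass 70% of its speed; a pose out of reach is approached as far as the arm can. A call is refused whole if a number of a shift passes 50 or a number of a turn 8.59, either way. A call with a gripper value outside its range is refused whole. "grip" is the opening, from 0 (shut) to 1 (fully open), set as the call begins (left out, the last holds). The fingers move at their own pace and stop on an object; "force" is the grip in N (left out, the last holds). Time passes only in rows, so rows that do not move let the fingers close. It gives the time, the measured TCP pose, the force, the opening and the grip force at its end, in the units of the state.
- observe(): the state, without advancing time (a new reading comes with each control period).
- grab_frame(name): name is "scene" or "side" or "wrist"; returns the picture (384x512x3 uint8, red, green, blue); there is no depth.
- camera_params(name): a dict with "fx", "fy", "cx", "cy" (pixels), "rvec" (rotation vector, rad) and "tvec" (3), from world to camera coordinates, as OpenCV has them. Camera axes: x right, y down, z forward; pixel columns grow to the right and rows downward; lengths in m; the calibration is good to about 2 mm. A picture is of the moment at which its call begins: read the wrist's pose just before it. camera_params takes no time and is no camera call; for the wrist camera it gives the pose at the moment of the call.
- close_job(): hands the job in; it is judged then, once.
Trained networks look in the newest picture that a camera, given by its name, has taken for a name from the list of things; names that differ only in an ending like _2 or _b are one class to them, and where a whole thing is asked for, a point or a joint stands for the part that bears it (a point fixed in the world has none). Each returns a list of dicts, best first, with "p" (0 to 1); they miss things now and then, are a little off and sometimes report something else, mostly with a low value. They report only what shows in the picture. A call takes as long as a camera call.
- find_in(query, camera): "rect" ([left, top, right, bottom] in pixels, round what is visible of it).
- masks_of(query, camera): "pixels" (384x512 bool, what is visible of it) and "rect" ([left, top, right, bottom] in pixels, round what is visible of it).
- place_of(query, camera): "pixel" ([row, column] in pixels: a listed point, or the origin of a listed thing).
The state is a dict: "time": time; "q": joint angles; "qvel": joint speeds; "joint_efforts": joint torques, N m; "ee_pos": TCP position; "tool_rot": TCP orientation; "ft_force": force on the tool from outside, world axes, zero at the start; "torque": the same for the moment, N m; "gripper_width": finger opening in m; "grasp_force": force on a finger pad.
Only numpy, scipy, OpenCV 4.12 (cv2) and the standard library are available. Lean on these libraries where they do the work, as an engineer would, in place of code of your own. Each camera call takes 0.05 s, during which the arm holds its last target. There are 200 camera calls.

## Working session

There is one attempt and no reset: what is moved stays moved. The work goes in short steps, Python scripts to look and compute and a tool call to move; the robot and the scene stay as the last step left them, time stands still between calls to the robot, and variables do not carry over. Pictures are saved under pics/ and viewed, at most 10 in all, crops included, and the job is handed in when it is done.

Besides the shell and the picture viewer there is one more tool, called after "Call:" as a command line: name --argument value ..., lists and objects as JSON in quotes. apply_moves: Moves the arm, as the interface text tells. Its arguments: {"type":"object","properties":{"motion":{"type":"array","items":{"type":"object","properties":{"x":{"type":"number"},"y":{"type":"number"},"z":{"type":"number"},"turn":{"type":"number"}}}},"grip":{"type":"number"},"force":{"type":"number"}},"required":["motion"]}

```bash
mkdir -p pics
cat > h.py <<'E'
from station import *
import numpy as np, cv2
def ray(cam,px):
    c=camera_params(cam);R=cv2.Rodrigues(np.array(c['rvec'],float))[0];t=np.array(c['tvec'],float).ravel()
    d=R.T@np.array([(px[1]-c['cx'])/c['fx'],(px[0]-c['cy'])/c['fy'],1]);return -R.T@t,d
def at(cam,px,z):
    o,d=ray(cam,px);return o+d*(z-o[2])/d[2]
def save(cam,name):
    cv2.imwrite(f'pics/{name}.png',grab_frame(cam)[:,:,::-1])
E
python3 - <<'E'
from h import *
ims=[]
np.set_printoptions(precision=4,suppress=True)
Z=dict(axis=.058,fin=.097,pointer=.068,mark=.058,hood=0,jar=0,block=0,brush=0.01,fin_cw=.097)
for c in('scene','side'):
    ims.append(grab_frame(c))
    for n,z in Z.items():
        r=place_of(n,c)[:2]
        for k in r: print(c,n,round(k['p'],2),np.round(k['pixel'],1),at(c,k['pixel'],z))
cv2.imwrite('pics/a.png',ims[0][:,:,::-1]);cv2.imwrite('pics/b.png',ims[1][:,:,::-1])
print(observe())
E
```

```text
scene axis 0.66 [213.4 270.5] [0.6052 0.0033 0.058 ]
scene fin 0.78 [171.9 239.3] [0.4819 0.0172 0.097 ]
scene fin 0.37 [229.5 270.2] [ 0.6653 -0.0581  0.097 ]
scene pointer 0.61 [171.7 233.1] [0.445  0.0286 0.068 ]
scene pointer 0.53 [230.3 268.9] [ 0.6467 -0.0424  0.068 ]
scene mark 0.57 [173.  232.7] [0.4391 0.0322 0.058 ]
scene hood 0.6 [228.7 265.7] [0.5948 0.0005 0.    ]
scene hood 0.49 [170.1 235.6] [0.3825 0.0899 0.    ]
scene jar 0.91 [176.4 320.2] [0.5551 0.2425 0.    ]
scene block 0.74 [173.1 324.1] [ 0.5531  0.2609 -0.    ]
scene block 0.73 [272.1 201.7] [ 0.594  -0.1918  0.    ]
scene brush 0.77 [220.9 138.9] [ 0.3798 -0.2142  0.01  ]
scene fin_cw 0.52 [166.1 236.8] [0.4615 0.0271 0.097 ]
side axis 0.89 [193.5 235.4] [0.5972 0.0097 0.058 ]
side axis 0.64 [203.4 277.2] [ 0.4847 -0.0064  0.058 ]
side fin 0.75 [203.6 277.2] [0.472  0.0272 0.097 ]
side pointer 0.7 [215.7 290.4] [0.4365 0.0249 0.068 ]
side mark 0.39 [221.3 291.6] [0.4297 0.0321 0.058 ]
side hood 0.8 [204.7 235.7] [ 0.6044 -0.0006  0.    ]
side jar 0.71 [287.5 205.6] [ 0.5468  0.2511 -0.    ]
side block 0.61 [164.8 268. ] [ 0.5928 -0.1903  0.    ]
side block 0.61 [215.9 290.2] [ 0.4538 -0.0293  0.    ]
side brush 0.67 [183.4 343. ] [ 0.36   -0.2017  0.01  ]
side fin_cw 0.67 [203.2 280.2] [0.466  0.0228 0.097 ]
{'time': 1.0, 'q': array([-1.4063,  0.0522,  1.4007,  0.    ,  1.6886, -0.0703]), 'qvel': array([-0.0008, -0.0007, -0.0015, -0.0021, -0.0008, -0.0003]), 'joint_efforts': array([  0.0007, -38.1544, -36.0315,  -0.0001,   0.0003,  -0.    ]), 'ee_pos': array([ 0.1222, -0.5106,  0.2533]), 'tool_rot': array([0.0001, 0.9931, 0.1171, 0.    ]), 'ft_force': array([-0.3965, -0.5475,  0.0689]), 'torque': array([-0.0083, -0.0014, -0.0443]), 'grasp_force': 0.0, 'gripper_width': 0.08509529911624998}
```

View pics/a.png

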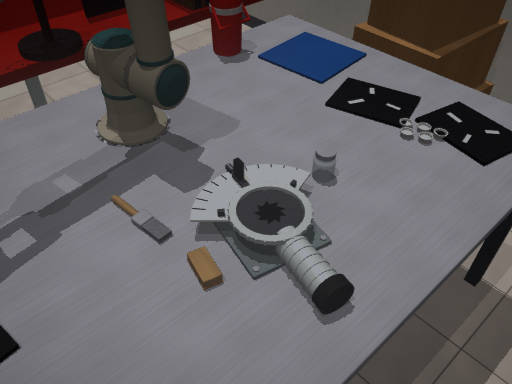

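View pics/b.png

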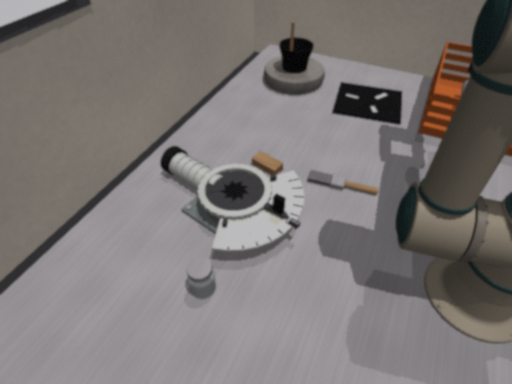

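The scene view shows the hood at (270,215), the lever fin at (239,170), and the jar at (325,163), with the block and brush on the right. The mark looks close to the pointer, so I'll zoom in there.

Run:
```python
import cv2,numpy as np
a=cv2.imread('pics/a.png')[140:240,180:330];b=cv2.imread('pics/b.png')[160:260,180:330]
f=lambda i:cv2.resize(i,(795,530),interpolation=cv2.INTER_CUBIC)[:, :]
g=np.vstack([cv2.resize(a,(450,300),interpolation=cv2.INTER_CUBIC),cv2.resize(b,(450,300),interpolation=cv2.INTER_CUBIC)])
cv2.imwrite('pics/c.png',g)
```

```text
(no output)
```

View pics/c.png

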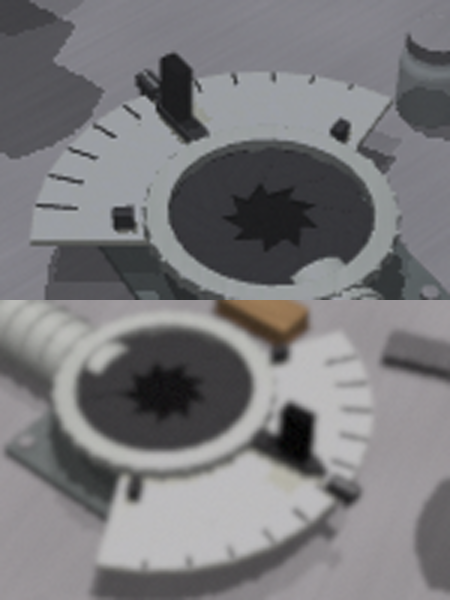

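Run:
```python
from h import *
np.set_printoptions(precision=4,suppress=True)
s=observe();print(s['time'])
from scipy.spatial.transform import Rotation as Ro
w,x,y,z=s['tool_rot'];T=Ro.from_quat([x,y,z,w]).as_matrix();print(T)
c=camera_params('wrist');R=cv2.Rodrigues(np.array(c['rvec'],float))[0];o=-R.T@np.array(c['tvec'],float).ravel()
print('cam in tool',T.T@(o-s['ee_pos']),'\n',(R@T).T,c['fx'],c['cx'],c['cy'])
A=np.array([.601,.006])
for n,cam,px in(('open','scene',(212,221)),('closed','scene',(183,294)),('open','side',(160+53/3,180+280/3)),('closed','side',(160+188/3,180+134/3)),('pt','side',(160+470/3,180+325/3)) if 0 else ('pt','side',(160+(470-300)/3,180+325/3))):
    p=at(cam,px,.07)[:2];d=p-A;print(n,cam,p,np.hypot(*d),np.arctan2(d[1],d[0])%6.283)
d=T.T@(np.array([.46,-.02,.30])-s['ee_pos']);print('to go tool mm',d*1000)
```

```text
1.0
[[ 0.9726  0.2326  0.    ]
 [ 0.2326 -0.9726 -0.0001]
 [ 0.      0.0001 -1.    ]]
cam in tool [ 0.0703  0.0003 -0.1213] 
 [[ 0.0007 -0.9624 -0.2718]
 [ 1.      0.0009 -0.0003]
 [ 0.0005 -0.2718  0.9624]] 316.2861619020511 256.7476015287899 190.27631478047988
open scene [ 0.5354 -0.0853] 0.11242047470118652 4.089478997894824
closed scene [0.5775 0.1091] 0.10578163193090528 1.7948881583320053
open side [ 0.5274 -0.0772] 0.11110534656728348 3.987945631630296
closed side [0.5689 0.1156] 0.11417937413034235 1.8559339704639675
pt side [0.4394 0.0316] 0.163660331936646 2.984640831505689
to go tool mm [ 442.6984 -398.5439  -46.7175]
```

Call:
apply_moves --motion '[{"x": 37, "y": -33, "z": -4}, {"x": 37, "y": -33, "z": -4}, {"x": 37, "y": -33, "z": -4}, {"x": 37, "y": -33, "z": -4}, {"x": 37, "y": -33, "z": -4}, {"x": 37, "y": -33, "z": -4}, {"x": 37, "y": -33, "z": -4}, {"x": 37, "y": -33, "z": -4}, {"x": 37, "y": -33, "z": -4}, {"x": 37, "y": -33, "z": -4}, {"x": 37, "y": -33, "z": -4}, {"x": 37, "y": -33, "z": -4}]' --grip 0

```text
schema error: expected keys x, y, z, turn
```

Call:
apply_moves --motion '[{"x": 0}, {"x": 0}, {"x": 0}, {"x": 0}]'

```text
schema error: expected keys x, y, z, turn
```

```bash
cat > m.py <<'E'
from h import *
import sys
np.set_printoptions(precision=4,suppress=True)
s=observe();print(s['time'],s['ee_pos'],s['tool_rot'],s['ft_force'],s['gripper_width'])
save('wrist',sys.argv[1]);P={}
for n,z in dict(axis=.058,fin=.097,pointer=.068,mark=.058,fin_cw=.097,fin_ccw=.097).items():
    for k in place_of(n,'wrist')[:2]:
        p=at('wrist',k['pixel'],z);P.setdefault(n,p);print(n,round(k['p'],2),np.round(k['pixel'],1),p)
for n in P:
    if n!='axis':
        d=(P[n]-P['axis'])[:2];print(n,'r',np.hypot(*d),'ang',np.arctan2(d[1],d[0])%6.2832)
E
python3 m.py w1
```

```text
1.0 [ 0.1222 -0.5106  0.2533] [0.0001 0.9931 0.1171 0.    ] [-0.3965 -0.5475  0.0689] 0.08509529911624998
```

View pics/w1.png

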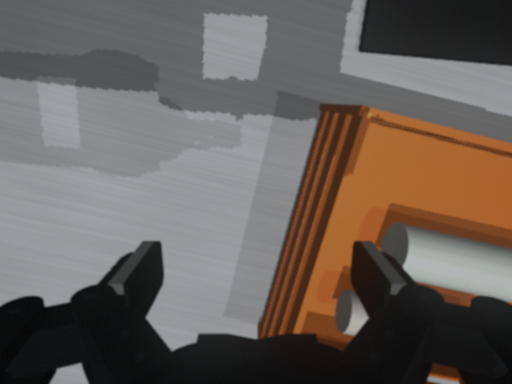

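The move was refused because every row needs all four keys. The arm is still at its start, and the wrist view shows only the table and an orange crate.

Call:
apply_moves --motion '[{"x": 37, "y": -33, "z": -4, "turn": 0}, {"x": 37, "y": -33, "z": -4, "turn": 0}, {"x": 37, "y": -33, "z": -4, "turn": 0}, {"x": 37, "y": -33, "z": -4, "turn": 0}, {"x": 37, "y": -33, "z": -4, "turn": 0}, {"x": 37, "y": -33, "z": -4, "turn": 0}, {"x": 37, "y": -33, "z": -4, "turn": 0}, {"x": 37, "y": -33, "z": -4, "turn": 0}, {"x": 37, "y": -33, "z": -4, "turn": 0}, {"x": 37, "y": -33, "z": -4, "turn": 0}, {"x": 37, "y": -33, "z": -4, "turn": 0}, {"x": 37, "y": -33, "z": -4, "turn": 0}]' --grip 0

```text
time: 2.55
ee_pos: [0.4626, -0.0201, 0.3017]
tool_rot: [0.0, 0.993, 0.117, 0.0]
ft_force: [-0.2, -0.9, 0.5]
gripper_width: 0.0001
grasp_force: 0.0
```

Call:
apply_moves --motion '[{"x": 0, "y": 0, "z": 0, "turn": 0}, {"x": 0, "y": 0, "z": 0, "turn": 0}, {"x": 0, "y": 0, "z": 0, "turn": 0}, {"x": 0, "y": 0, "z": 0, "turn": 0}]'

```text
time: 2.95
ee_pos: [0.4614, -0.0233, 0.3014]
tool_rot: [0.0, 0.993, 0.116, 0.0]
ft_force: [-0.4, -1.1, 0.1]
gripper_width: -0.0
grasp_force: 0.0
```

```bash
python3 m.py w2
```

```text
2.95 [ 0.4614 -0.0233  0.3014] [0.0002 0.9932 0.1161 0.0001] [-0.4072 -1.0626  0.1219] -3.200414082424828e-05
axis 0.8 [ 25.1 264.9] [0.6062 0.0022 0.058 ]
fin 0.96 [150.4 213.5] [0.4719 0.0251 0.097 ]
fin 0.73 [ 28.4 263.6] [0.5951 0.0019 0.097 ]
pointer 0.65 [172.2 206.8] [0.4403 0.0307 0.068 ]
mark 0.74 [170.7 201.3] [0.4381 0.0385 0.058 ]
mark 0.21 [248.5 363.4] [ 0.3869 -0.1793  0.058 ]
fin_cw 0.76 [151.5 209.9] [0.47  0.029 0.097]
fin_ccw 0.54 [151.  214.5] [0.4716 0.0246 0.097 ]
fin r 0.13622757645457653 ang 2.9728826682780722
pointer r 0.1682518689155341 ang 2.9716306748099477
mark r 0.17193577269133734 ang 2.9288120848482695
fin_cw r 0.13878564194494175 ang 2.9477886176093513
fin_ccw r 0.13639358713523012 ang 2.9771539471812662
```

View pics/w2.png

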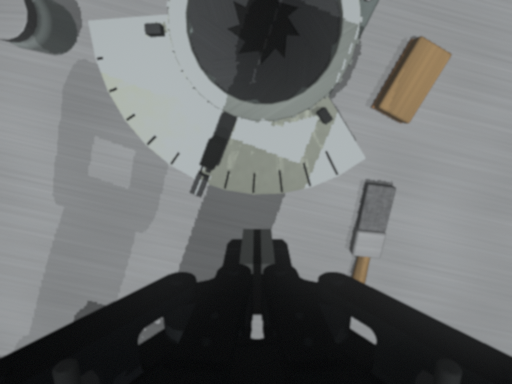

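The wrist view shows the lever fin at (213,150), the mark with its white line beside the pointer at (200,180), and the open stop at (323,115). I'll lower the shut fingers on the clockwise side (+y) of the fin.

Call:
apply_moves --motion '[{"x": 10, "y": -20, "z": 0, "turn": 0}, {"x": 11, "y": -21, "z": 0, "turn": 0}, {"x": 10, "y": -20, "z": 0, "turn": 0}, {"x": 11, "y": -21, "z": 0, "turn": 0}, {"x": 0, "y": 0, "z": 30, "turn": 4}, {"x": 0, "y": 0, "z": 34, "turn": 4}, {"x": 0, "y": 0, "z": 34, "turn": 4}, {"x": 0, "y": 0, "z": 34, "turn": 4}, {"x": 0, "y": 0, "z": 34, "turn": 4}, {"x": 0, "y": 0, "z": 28, "turn": 3}, {"x": 0, "y": 0, "z": 0, "turn": 0}, {"x": 0, "y": 0, "z": 0, "turn": 0}]'

```text
time: 4.5
ee_pos: [0.4838, 0.0673, 0.108]
tool_rot: [0.0, 0.997, -0.083, 0.0]
ft_force: [-0.1, -0.5, -0.3]
gripper_width: -0.0003
grasp_force: 0.0
```

```bash
cat > g.py <<'E'
from h import *
import sys
np.set_printoptions(precision=4,suppress=True)
s=observe();w,x,y,z=s['tool_rot'];A=np.array([.604,.004])
d=s['ee_pos'][:2]-A;print(s['time'],s['ee_pos'],'phi',np.degrees(np.arctan2(2*x*y,x*x-y*y)),'r',np.hypot(*d),'ang',np.arctan2(d[1],d[0])%6.2832,s['ft_force'])
E
python3 g.py
```

```text
4.5 [0.4838 0.0673 0.108 ] phi -9.468843869094975 r 0.13581916727995955 ang 2.656765430916365 [-0.1107 -0.5372 -0.3107]
```

Call:
apply_moves --motion '[{"x": 0, "y": 0, "z": 0, "turn": 6}, {"x": 0, "y": 0, "z": 0, "turn": 5.5}, {"x": -1, "y": 6, "z": 0, "turn": 0}, {"x": 0, "y": 6, "z": 0, "turn": 0}, {"x": 0, "y": 5, "z": 0, "turn": 0}, {"x": 0.2, "y": 7, "z": 0, "turn": -3}, {"x": 0.2, "y": 7, "z": 0, "turn": -3}, {"x": 0.2, "y": 7, "z": 0, "turn": -3}, {"x": 0.2, "y": 7, "z": 0, "turn": -3}, {"x": 0.2, "y": 7, "z": 0, "turn": -3}, {"x": 0.2, "y": 7, "z": 0, "turn": -3}, {"x": 0.2, "y": 7, "z": 0, "turn": -3}]'

```text
time: 5.7
ee_pos: [0.4676, 0.0036, 0.1078]
tool_rot: [-0.0, 1.0, 0.001, 0.0]
ft_force: [-0.3, 1.7, 1.3]
gripper_width: 0.0003
grasp_force: 1.3
```

```bash
python3 g.py; python3 m.py w3
```

```text
5.7 [0.4676 0.0036 0.1078] phi 0.17166568049386333 r 0.13636023738677894 ang 3.14426405947948 [-0.2833  1.731   1.3012]
5.7 [0.4676 0.0036 0.1078] [-0.0004  1.      0.0015  0.0002] [-0.2833  1.731   1.3012] 0.00027710017757869346
fin 0.89 [251.  302.2] [ 0.4719 -0.0173  0.097 ]
mark 0.51 [276.1 206.8] [0.4358 0.0342 0.058 ]
fin_cw 0.59 [254.7 297.4] [ 0.4702 -0.0147  0.097 ]
fin_ccw 0.66 [248.7 308.6] [ 0.4732 -0.0196  0.097 ]Traceback (most recent call last):
  File "m.py", line 11, in <module>
    d=(P[n]-P['axis'])[:2];print(n,'r',np.hypot(*d),'ang',np.arctan2(d[1],d[0])%6.2832)
            ~^^^^^^^^
KeyError: 'axis'
```

The fin is moving with the fingers. I'll continue along the arc toward the open stop.

Call:
apply_moves --motion '[{"x": 0.2, "y": 7, "z": 0, "turn": -3}, {"x": 0.2, "y": 7, "z": 0, "turn": -3}, {"x": 0.2, "y": 7, "z": 0, "turn": -3}, {"x": 0.2, "y": 7, "z": 0, "turn": -3}, {"x": 0.2, "y": 7, "z": 0, "turn": -3}, {"x": 0.2, "y": 7, "z": 0, "turn": -3}, {"x": 0.2, "y": 7, "z": 0, "turn": -3}, {"x": 0.2, "y": 7, "z": 0, "turn": -3}, {"x": 0.1, "y": 4, "z": 0, "turn": -1.7}]'

```text
time: 6.95
ee_pos: [0.4808, -0.0541, 0.107]
tool_rot: [-0.0, 0.975, 0.223, -0.001]
ft_force: [-2.7, 1.0, 0.7]
gripper_width: -0.0001
grasp_force: 1.3
```

Call:
apply_moves --motion '[{"x": 0, "y": 2, "z": 0, "turn": -0.9}, {"x": 0, "y": 2, "z": 0, "turn": -0.9}, {"x": 0, "y": 2, "z": 0, "turn": -0.9}]'

```text
time: 7.25
ee_pos: [0.4836, -0.0594, 0.1071]
tool_rot: [-0.0, 0.969, 0.245, -0.0]
ft_force: [-2.4, 0.7, 0.1]
gripper_width: -0.0002
grasp_force: 1.2
```

Call:
apply_moves --motion '[{"x": 0, "y": 2, "z": 0, "turn": -0.9}, {"x": 0, "y": 2, "z": 0, "turn": -0.9}, {"x": 0, "y": 2, "z": 0, "turn": -0.9}]'

```text
time: 7.55
ee_pos: [0.4867, -0.0648, 0.1071]
tool_rot: [-0.0, 0.963, 0.268, -0.0]
ft_force: [-3.4, 0.9, 0.2]
gripper_width: -0.0002
grasp_force: 1.2
```

```bash
python3 g.py
```

```text
7.55 [ 0.4867 -0.0648  0.1071] phi 31.127630408759554 r 0.1359932523957019 ang 3.672026923437696 [-3.4236  0.861   0.2113]
```

Call:
apply_moves --motion '[{"x": 0, "y": 2, "z": 0, "turn": -0.9}, {"x": 0, "y": 2, "z": 0, "turn": -0.9}, {"x": 0, "y": 1, "z": 0, "turn": -0.4}]'

```text
time: 7.85
ee_pos: [0.4895, -0.0691, 0.1072]
tool_rot: [0.0, 0.958, 0.287, -0.0]
ft_force: [-3.0, 1.4, -1.3]
gripper_width: -0.0
grasp_force: 1.2
```

Call:
apply_moves --motion '[{"x": 0, "y": 1, "z": 0, "turn": -0.4}, {"x": 0, "y": 1, "z": 0, "turn": -0.4}]'

```text
time: 8.05
ee_pos: [0.4904, -0.0706, 0.1072]
tool_rot: [-0.0, 0.956, 0.293, -0.0]
ft_force: [-5.0, 4.5, -1.0]
gripper_width: 0.0001
grasp_force: 3.2
```

Call:
apply_moves --motion '[{"x": 0, "y": 1, "z": 0, "turn": -0.4}, {"x": 0, "y": 1, "z": 0, "turn": -0.4}]'

```text
time: 8.25
ee_pos: [0.4904, -0.071, 0.1071]
tool_rot: [-0.002, 0.954, 0.3, -0.001]
ft_force: [-13.9, 9.6, 5.6]
gripper_width: -0.0003
grasp_force: 8.4
```

```bash
python3 g.py
```

```text
8.25 [ 0.4904 -0.071   0.1071] phi 34.92256875776839 r 0.13609731414373635 ang 3.7253346522681716 [-13.8647   9.6015   5.5522]
```

The force jumped to 17 N and the fingers stopped advancing at a lever angle of about 3.88, which matches the predicted open stop. Next I back off, rise and look.

Call:
apply_moves --motion '[{"x": 0, "y": -5, "z": 0, "turn": 0}, {"x": 0, "y": -10, "z": 0, "turn": 0}, {"x": 0, "y": -10, "z": 0, "turn": 0}, {"x": 0, "y": 0, "z": -25, "turn": 5}, {"x": 0, "y": 0, "z": -25, "turn": 5}, {"x": 0, "y": 0, "z": -25, "turn": 5}, {"x": -10, "y": 0, "z": -25, "turn": 5}, {"x": -20, "y": 0, "z": -25, "turn": 5}, {"x": -20, "y": 0, "z": -10, "turn": 5}, {"x": -10, "y": 0, "z": 0, "turn": 0}, {"x": 0, "y": 0, "z": 0, "turn": 0}, {"x": 0, "y": 0, "z": 0, "turn": 0}]'

```text
time: 9.45
ee_pos: [0.4189, -0.0643, 0.2414]
tool_rot: [-0.0, 0.999, 0.043, -0.0]
ft_force: [-0.2, 0.6, 0.6]
gripper_width: -0.0003
grasp_force: 0.0
```

Call:
apply_moves --motion '[{"x": 0, "y": 0, "z": 0, "turn": 0}, {"x": 0, "y": 0, "z": 0, "turn": 0}, {"x": 0, "y": 0, "z": 0, "turn": 0}]'

```text
time: 9.75
ee_pos: [0.4191, -0.0645, 0.2418]
tool_rot: [-0.0, 0.999, 0.043, -0.0]
ft_force: [0.2, -0.6, -0.2]
gripper_width: 0.0002
grasp_force: 0.0
```

```bash
python3 m.py w4; python3 g.py; python3 -c "
import cv2;a=cv2.imread('pics/w4.png');cv2.imwrite('pics/w4b.png',cv2.resize(a,(768,576),interpolation=cv2.INTER_CUBIC))"
```

```text
9.75 [ 0.4191 -0.0645  0.2418] [-0.0001  0.9991  0.0426 -0.0005] [ 0.1946 -0.5921 -0.1738] 0.00023014899402706095
fin 0.2 [215.3 366.1] [ 0.3993 -0.1645  0.097 ]
pointer 0.74 [115.7 309.2] [ 0.4802 -0.1072  0.068 ]
mark 0.9 [149.4 155.4] [0.4356 0.0354 0.058 ]
fin_cw 0.58 [ 87.6 291.7] [ 0.5017 -0.0856  0.097 ]
fin_ccw 0.66 [ 80.1 296.8] [ 0.5077 -0.089   0.097 ]
10.1 [ 0.419  -0.0646  0.2423] phi 4.854533954633781 r 0.19734322284698497 ang 3.496439072347676 [-0.4537 -0.34   -0.2946]Traceback (most recent call last):
  File "m.py", line 11, in <module>
    d=(P[n]-P['axis'])[:2];print(n,'r',np.hypot(*d),'ang',np.arctan2(d[1],d[0])%6.2832)
            ~^^^^^^^^
KeyError: 'axis'
```

View pics/w4b.png

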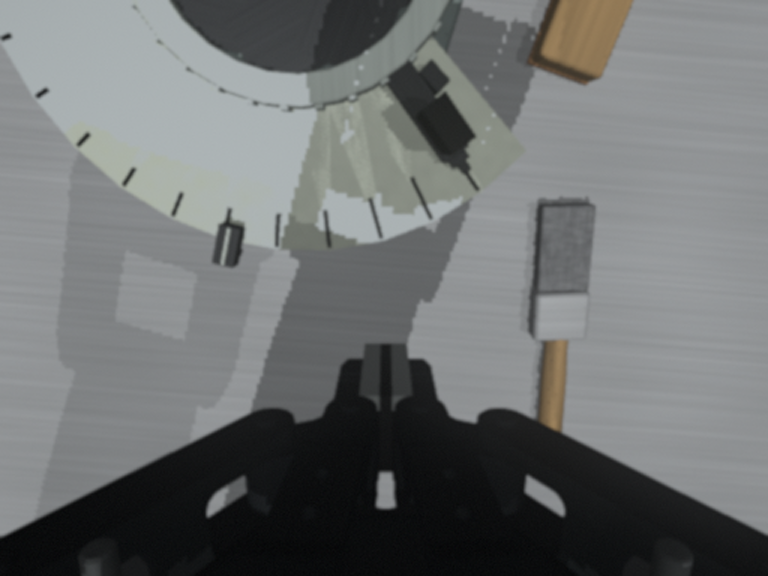

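The lever stands against the open stop with its fin at about (445,125). The mark is visible at (228,242) with its white line, at about 2.956 rad on the axis fit, and nothing else has moved. Now I go to the counter-clockwise side of the fin.

Call:
apply_moves --motion '[{"x": 27, "y": 14, "z": 0, "turn": 0}, {"x": 27, "y": 14, "z": 0, "turn": 0}, {"x": 27, "y": 14, "z": 0, "turn": 0}, {"x": 27, "y": 14, "z": 0, "turn": 0}, {"x": 0, "y": 0, "z": 0, "turn": -8}, {"x": 0, "y": 0, "z": 0, "turn": -8}, {"x": 0, "y": 0, "z": 0, "turn": -8}, {"x": 0, "y": 0, "z": 0, "turn": -8}, {"x": 0, "y": 0, "z": 15, "turn": -8}, {"x": 0, "y": 0, "z": 15, "turn": -8}, {"x": 0, "y": 0, "z": 15, "turn": -5}, {"x": 0, "y": 0, "z": 0, "turn": 0}]'

```text
time: 11.3
ee_pos: [0.5303, -0.111, 0.1949]
tool_rot: [-0.002, 0.875, 0.484, -0.002]
ft_force: [-0.3, -0.4, -0.4]
gripper_width: -0.0001
grasp_force: 0.0
```

```bash
sed -i 's/\.604,\.004/.603,.004/' g.py; python3 g.py
```

```text
11.3 [ 0.5303 -0.111   0.1949] phi 57.88927340314934 r 0.13603223021907937 ang 4.148712642326633 [-0.2511 -0.4038 -0.358 ]
```

Call:
apply_moves --motion '[{"x": 0, "y": 0, "z": 22, "turn": 0}, {"x": 0, "y": 0, "z": 22, "turn": 0}, {"x": 0, "y": 0, "z": 22, "turn": 0}, {"x": 0, "y": 0, "z": 21, "turn": 0}, {"x": 0, "y": 0, "z": 0, "turn": 0}, {"x": 0, "y": 0, "z": 0, "turn": 0}, {"x": 0.2, "y": -7, "z": 0, "turn": 3}, {"x": 0.2, "y": -7, "z": 0, "turn": 3}, {"x": 0.2, "y": -7, "z": 0, "turn": 3}, {"x": 0.2, "y": -7, "z": 0, "turn": 3}, {"x": 0.2, "y": -7, "z": 0, "turn": 3}, {"x": 0.2, "y": -7, "z": 0, "turn": 3}]'

```text
time: 12.5
ee_pos: [0.5008, -0.0842, 0.1126]
tool_rot: [0.002, 0.941, 0.339, 0.001]
ft_force: [0.6, -2.7, -1.2]
gripper_width: 0.0002
grasp_force: 1.3
```

```bash
python3 g.py
```

```text
12.5 [ 0.5008 -0.0842  0.1126] phi 39.64884053579679 r 0.13504251284135974 ang 3.8534704420214423 [ 0.6127 -2.7484 -1.1879]
```

Call:
apply_moves --motion '[{"x": 0.2, "y": -7, "z": 0, "turn": 3}, {"x": 0.2, "y": -7, "z": 0, "turn": 3}, {"x": 0.2, "y": -7, "z": 0, "turn": 3}, {"x": 0.2, "y": -7, "z": 0, "turn": 3}, {"x": 0.2, "y": -7, "z": 0, "turn": 3}, {"x": 0.2, "y": -7, "z": 0, "turn": 3}, {"x": 0.2, "y": -7, "z": 0, "turn": 3}, {"x": 0.2, "y": -7, "z": 0, "turn": 3}, {"x": 0.2, "y": -6, "z": 0, "turn": 2.5}, {"x": 0.1, "y": -5, "z": 0, "turn": 2}, {"x": 0.1, "y": -4, "z": 0, "turn": 1.7}, {"x": 0, "y": 0, "z": 0, "turn": 0}]'

```text
time: 13.7
ee_pos: [0.4716, -0.0197, 0.1123]
tool_rot: [0.0, 0.996, 0.084, 0.001]
ft_force: [-0.1, 0.3, 0.3]
gripper_width: -0.0001
grasp_force: 0.2
```

```bash
python3 g.py; sed -i "s/if n!='axis':/if n!='axis':\n        P['axis']=np.array([.603,.004,0])/" m.py; python3 m.py w5;python3 -c "
import cv2;a=cv2.imread('pics/w5.png');cv2.imwrite('pics/w5b.png',cv2.resize(a[130:384,80:400],(800,635))[:600])"
```

```text
13.7 [ 0.4716 -0.0197  0.1123] phi 9.612148040195352 r 0.1335172511103809 ang 3.3203646102371063 [-0.0505  0.3302  0.3408]
13.7 [ 0.4716 -0.0197  0.1123] [0.0005 0.9965 0.0838 0.0015] [-0.0505  0.3302  0.3408] -0.00012955891724584045
fin 0.57 [254.9 210.3] [0.468  0.0017 0.097 ]
mark 0.65 [261.7 160.9] [0.4375 0.0336 0.058 ]
fin_cw 0.68 [250.2 203.8] [0.4699 0.0049 0.097 ]
fin r 0.13503102093618682 ang 3.1587440943963903Traceback (most recent call last):
  File "m.py", line 9, in <module>
    for n in P:
             ^
RuntimeError: dictionary changed size during iteration
```

View pics/w5b.png

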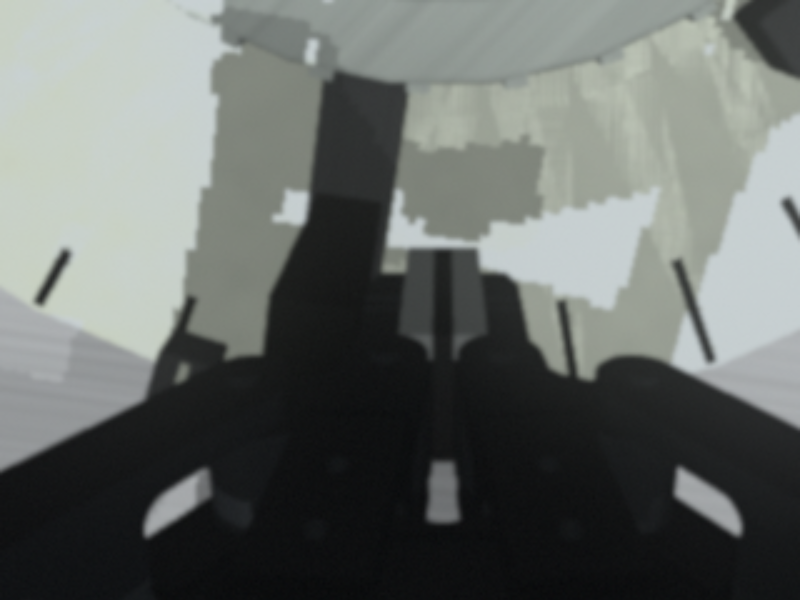

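The lever is following at about 3.16 rad, with the mark at (185,360) in this crop. I'll push to just short of it, then rise and measure.

Call:
apply_moves --motion '[{"x": 0.2, "y": -5, "z": 0, "turn": 2}, {"x": 0.2, "y": -5, "z": 0, "turn": 2}, {"x": 0.2, "y": -5, "z": 0, "turn": 2}, {"x": 0.1, "y": -4, "z": 0, "turn": 1.7}, {"x": 0, "y": -3, "z": 0, "turn": 1.3}, {"x": 0, "y": 0, "z": 0, "turn": 0}, {"x": 0, "y": 0, "z": 0, "turn": 0}]'

```text
time: 14.75
ee_pos: [0.4692, 0.0022, 0.1103]
tool_rot: [-0.0, 1.0, 0.006, 0.0]
ft_force: [-0.7, -1.3, -0.1]
gripper_width: 0.0001
grasp_force: 0.2
```

```bash
python3 g.py
```

```text
14.75 [0.4692 0.0022 0.1103] phi 0.6908086262542579 r 0.1338547517592815 ang 3.1546820635595725 [-0.7313 -1.2587 -0.101 ]
```

Call:
apply_moves --motion '[{"x": 0, "y": 8, "z": 0, "turn": 0}, {"x": 0, "y": 8, "z": 0, "turn": 0}, {"x": 0, "y": 0, "z": -25, "turn": 0}, {"x": 0, "y": 0, "z": -25, "turn": 0}, {"x": -15, "y": 0, "z": -25, "turn": 0}, {"x": -25, "y": 0, "z": -10, "turn": 0}, {"x": -20, "y": -15, "z": 0, "turn": 0}, {"x": -10, "y": -15, "z": 0, "turn": 0}, {"x": 0, "y": 0, "z": 0, "turn": 0}, {"x": 0, "y": 0, "z": 0, "turn": 0}, {"x": 0, "y": 0, "z": 0, "turn": 0}, {"x": 0, "y": 0, "z": 0, "turn": 0}]'

```text
time: 15.95
ee_pos: [0.3993, 0.0149, 0.1951]
tool_rot: [0.0, 1.0, 0.005, -0.0]
ft_force: [0.3, -0.6, 0.2]
gripper_width: 0.0002
grasp_force: 0.0
```

```bash
sed -i 's/for n in P:/for n in list(P):/' m.py; python3 m.py w6
python3 - <<'E'
from h import *
a=cv2.imread('pics/w6.png')
px=[k for k in place_of('mark','wrist')][0]['pixel'];r,c=map(int,px);r=min(max(r,62),321);c=max(c,80);print('crop',r-62,c-80)
cv2.imwrite('pics/w6b.png',cv2.resize(a[r-62:r+58,c-80:c+80],(800,600),interpolation=cv2.INTER_CUBIC))
E
```

```text
15.95 [0.3993 0.0149 0.1951] [ 0.0001  1.      0.0053 -0.0003] [ 0.3144 -0.6031  0.1764] 0.00019928167397219575
fin 0.71 [ 98.3 242.2] [0.4709 0.0257 0.097 ]
pointer 0.73 [138.8 239.8] [0.4407 0.029  0.068 ]
mark 0.58 [142.5 232.4] [0.4365 0.0356 0.058 ]
fin_ccw 0.82 [ 95.6 248.2] [0.4726 0.022  0.097 ]
fin r 0.13383549516329893 ang 2.9784792496812478
pointer r 0.16417963428727617 ang 2.9887012562740782
mark r 0.16949079748108078 ang 2.9538842711911815
fin_ccw r 0.13162157423017712 ang 3.0043571261515125
crop 80 152
```

View pics/w6b.png

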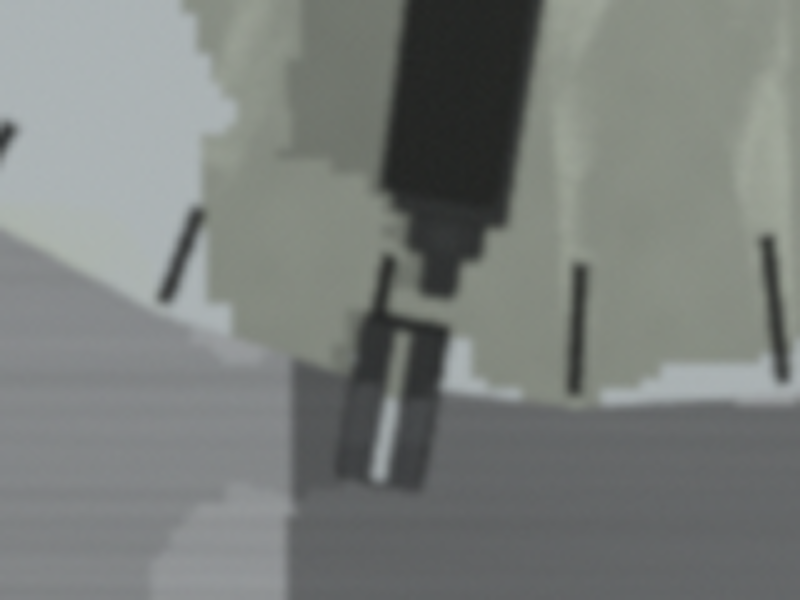

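The lever's pointer tip is at (439,296) in the crop. The mark's white line runs from (403,332) to (378,482), so a small push clockwise remains.

```bash
cat > k.py <<'E'
from h import *
def rep(pts,A=(.603,.004)):
    for n,(c,r),z in pts:
        p=at('wrist',(80+r/5-.4,152+c/5-.4),z);d=p[:2]-A;print(n,np.round(p,4),round(np.hypot(*d),4),'ang',round(np.arctan2(d[1],d[0])%6.2832,4))
E
python3 - <<'E'
from k import *
for A in((.603,.004),(.605,.003)):
  rep([('tip68',(439,296),.068),('tip72',(439,296),.072),('line in',(403,332),.070),('line out',(378,482),.070),('line mid',(391,405),.070),('mark inner edge mid',(407,322),.070)],A)
s=observe();print(s['time'],s['ee_pos'])
E
```

```text
tip68 [0.4407 0.0295 0.068 ] 0.1643 ang 2.9857
tip72 [0.4411 0.0293 0.072 ] 0.1639 ang 2.9865
line in [0.4352 0.035  0.07  ] 0.1706 ang 2.9587
line out [0.4112 0.0392 0.07  ] 0.195 ang 2.9598
line mid [0.4237 0.037  0.07  ] 0.1823 ang 2.9594
mark inner edge mid [0.4368 0.0344 0.07  ] 0.169 ang 2.9607
tip68 [0.4407 0.0295 0.068 ] 0.1665 ang 2.9816
tip72 [0.4411 0.0293 0.072 ] 0.166 ang 2.9824
line in [0.4352 0.035  0.07  ] 0.1728 ang 2.9551
line out [0.4112 0.0392 0.07  ] 0.1972 ang 2.9567
line mid [0.4237 0.037  0.07  ] 0.1845 ang 2.956
mark inner edge mid [0.4368 0.0344 0.07  ] 0.1711 ang 2.957
16.35 [0.3989591  0.01537992 0.1952567 ]
```

Call:
apply_moves --motion '[{"x": 10, "y": 15, "z": 0, "turn": 0}, {"x": 20, "y": 15, "z": 0, "turn": 0}, {"x": 20, "y": 0, "z": 0, "turn": 0}, {"x": 20, "y": 0, "z": 5, "turn": 0}, {"x": 0, "y": 0, "z": 20, "turn": 0}, {"x": 0, "y": 0, "z": 25, "turn": 0}, {"x": 0, "y": 0, "z": 25, "turn": 0}, {"x": 0, "y": 0, "z": 10, "turn": 0}, {"x": 0, "y": -7, "z": 0, "turn": 0}, {"x": 0, "y": -5, "z": 0, "turn": 0.5}, {"x": 0, "y": 0, "z": 0, "turn": 0.5}, {"x": 0, "y": 0, "z": 0, "turn": 0}]'

```text
time: 17.55
ee_pos: [0.4698, -0.0016, 0.1115]
tool_rot: [0.0, 1.0, -0.003, 0.001]
ft_force: [0.3, 0.3, 0.6]
gripper_width: -0.0003
grasp_force: 0.0
```

```bash
python3 g.py
```

```text
17.55 [ 0.4698 -0.0016  0.1115] phi -0.3358635279478977 r 0.13333041136696414 ang 3.1835860408962304 [0.3181 0.2681 0.6345]
```

Call:
apply_moves --motion '[{"x": 0, "y": -2, "z": 0, "turn": 0}, {"x": 0, "y": -1.5, "z": 0, "turn": 0}, {"x": 0, "y": -1, "z": 0, "turn": 0.3}, {"x": 0, "y": -0.7, "z": 0, "turn": 0.3}, {"x": 0, "y": -0.7, "z": 0, "turn": 0}, {"x": 0, "y": -0.5, "z": 0, "turn": 0}, {"x": 0, "y": 0, "z": 0, "turn": 0}, {"x": 0, "y": 0, "z": 0, "turn": 0}]'

```text
time: 18.35
ee_pos: [0.4694, 0.0045, 0.1105]
tool_rot: [0.0, 1.0, -0.008, 0.0]
ft_force: [0.6, -1.8, 2.2]
gripper_width: -0.0002
grasp_force: 1.1
```

```bash
python3 g.py;python3 g.py
```

```text
18.35 [0.4694 0.0045 0.1105] phi -0.9488812009616785 r 0.13362240673486342 ang 3.137686740690346 [ 0.6293 -1.7768  2.183 ]
18.35 [0.4694 0.0045 0.1105] phi -0.9488812009616785 r 0.13362240673486342 ang 3.137686740690346 [ 0.6293 -1.7768  2.183 ]
```

Call:
apply_moves --motion '[{"x": 0, "y": -0.5, "z": 0, "turn": 0}, {"x": 0, "y": -0.5, "z": 0, "turn": 0}, {"x": 0, "y": 0, "z": 0, "turn": 0}, {"x": 0, "y": 0, "z": 0, "turn": 0}]'

```text
time: 18.75
ee_pos: [0.4692, 0.0057, 0.1102]
tool_rot: [0.0, 1.0, -0.008, -0.0]
ft_force: [1.1, -1.6, 1.0]
gripper_width: -0.0003
grasp_force: 1.0
```

Call:
apply_moves --motion '[{"x": 0, "y": 8, "z": 0, "turn": 0}, {"x": 0, "y": 8, "z": 0, "turn": 0}, {"x": 0, "y": 0, "z": -25, "turn": 0}, {"x": 0, "y": 0, "z": -25, "turn": 0}, {"x": -15, "y": 0, "z": -25, "turn": 0}, {"x": -25, "y": 0, "z": -10, "turn": 0}, {"x": -20, "y": -15, "z": 0, "turn": 0}, {"x": -10, "y": -15, "z": 0, "turn": 0}, {"x": 0, "y": 0, "z": 0, "turn": 0}, {"x": 0, "y": 0, "z": 0, "turn": 0}, {"x": 0, "y": 0, "z": 0, "turn": 0}, {"x": 0, "y": 0, "z": 0, "turn": 0}]'

```text
time: 19.95
ee_pos: [0.3998, 0.0203, 0.1951]
tool_rot: [0.0, 1.0, -0.009, -0.0]
ft_force: [-0.4, 0.2, 0.0]
gripper_width: -0.0001
grasp_force: 0.0
```

```bash
python3 m.py w7; python3 -c "
import cv2;a=cv2.imread('pics/w7.png')
cv2.imwrite('pics/w7b.png',cv2.resize(a[80:200,152:312],(800,600),interpolation=cv2.INTER_CUBIC))"
```

```text
19.95 [0.3998 0.0203 0.1951] [ 0.0001  1.     -0.0086 -0.0003] [-0.4211  0.2023  0.0127] -0.00014425682103658716
pointer 0.79 [138.1 238.8] [0.4422 0.034  0.068 ]
mark 0.94 [143.9 237.8] [0.4363 0.0356 0.058 ]
fin_cw 0.83 [ 96.  238.5] [0.4731 0.0317 0.097 ]
fin_ccw 0.98 [ 95.5 248.4] [0.4733 0.0252 0.097 ]
pointer r 0.1636111394054501 ang 2.9572821675513152
mark r 0.169631933916396 ang 2.954209492006611
fin_cw r 0.1327893396942365 ang 2.931113805517079
fin_ccw r 0.131379006835599 ang 2.979520962812661
```

View pics/w7b.png

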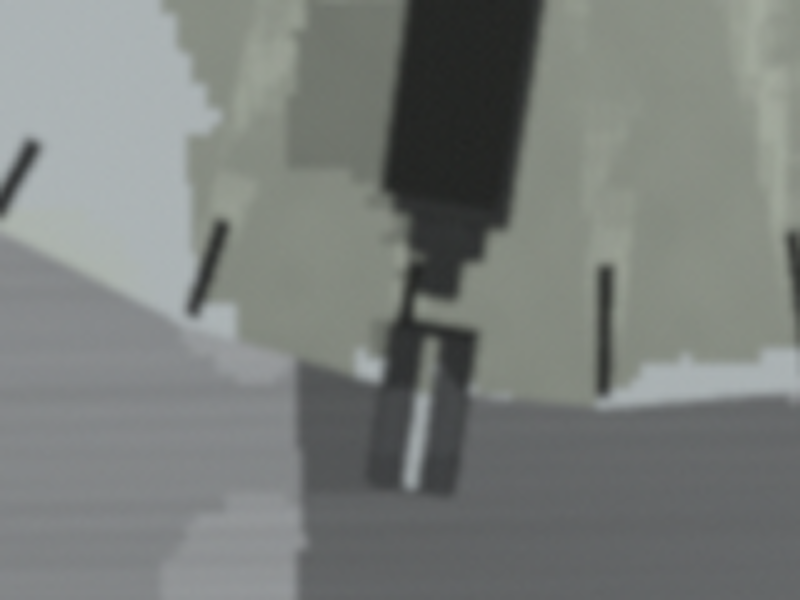

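The pointer tip (439,297) now lies almost on the mark's line, which extends to about (437,297). I'll check the angles.

```bash
python3 - <<'E'
from k import *
for A in((.603,.004),(.605,.003)):
  rep([('tip68',(439,297),.068),('nose70',(443,265),.070),('line in',(432,335),.070),('line out',(411,488),.070),('line mid',(421,411),.070),('inner edge',(437,326),.070)],A)
from scipy.optimize import curve_fit
E
python3 g.py
```

```text
tip68 [0.4414 0.0337 0.068 ] 0.1643 ang 2.9598
nose70 [0.4465 0.0328 0.07  ] 0.1591 ang 2.9594
line in [0.4358 0.0349 0.07  ] 0.1701 ang 2.9591
line out [0.4113 0.039  0.07  ] 0.1948 ang 2.9609
line mid [0.4238 0.037  0.07  ] 0.1822 ang 2.9596
inner edge [0.4371 0.034  0.07  ] 0.1686 ang 2.9624
tip68 [0.4414 0.0337 0.068 ] 0.1665 ang 2.9561
nose70 [0.4465 0.0328 0.07  ] 0.1613 ang 2.9556
line in [0.4358 0.0349 0.07  ] 0.1722 ang 2.9555
line out [0.4113 0.039  0.07  ] 0.197 ang 2.9578
line mid [0.4238 0.037  0.07  ] 0.1844 ang 2.9562
inner edge [0.4371 0.034  0.07  ] 0.1707 ang 2.9587
20.3 [0.3995 0.0207 0.1952] phi -0.9549661898849233 r 0.2041720293564314 ang 3.059731446224344 [-0.164  -0.2602  0.3669]
```

The pointer and the line agree within 0.001 rad. The arm is 0.17 m up and clear of everything, so I'm handing in.

Call:
apply_moves --motion '[{"x": 0, "y": 0, "z": -20, "turn": 0}, {"x": 0, "y": 0, "z": -20, "turn": 0}, {"x": 0, "y": 0, "z": -20, "turn": 0}, {"x": 0, "y": 0, "z": 0, "turn": 0}, {"x": 0, "y": 0, "z": 0, "turn": 0}, {"x": 0, "y": 0, "z": 0, "turn": 0}]'

```text
time: 20.9
ee_pos: [0.3991, 0.0208, 0.254]
tool_rot: [0.0, 1.0, -0.008, -0.001]
ft_force: [0.1, -0.1, -0.7]
gripper_width: -0.0004
grasp_force: 0.0
```

```bash
python3 -c "
from station import *
print(close_job())"
```

```text
the job is handed in; nothing more can be done
None
```

The lever was pushed to its open stop and then back until its pointer lined up with the setting mark (within about 0.001 rad as measured), and the job was handed in at about 21 s with the arm clear; no verdict was returned.

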